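# Pack the sampling tote at the lab bench

## Task

Pack the blue tote for a sampling trip: slide the yellow tape roll up off its post and lay it flat in the tote, lay the orange cutter on the tote's floor, and fetch the red-capped bottle from under the low shelf and stand it upright in the tote, in any order. Set each thing down on the tote's floor gently, without dropping it, and leave the blue-capped bottle, the conical flask and the green beaker where they are.

Things in the scene. Friction and masses are not known exactly. Their poses are not given: they have to be found in the camera images.
- tote: blue open-topped rectangular tote, fixed to the bench, outside 228 (its x) x 248 (its y) x 60 mm high, walls and floor 4 mm thick; origin at the centre of its underside, z up, so the inner floor is at z = 4 mm
- stand: dark steel tape stand, fixed: foot 90 mm in diameter and 8 mm thick, a hub 38 mm in diameter up to 30 mm on which the roll rests, then a bright upright post 16 mm in diameter whose top is 83 mm above the bench; origin at the centre of the foot's underside, z up
- roll: yellow roll of tape, a ring 54 mm outside, 25 mm bore, 25 mm high, about 50 g, starting around the post on the hub (its underside 30 mm above the bench); origin at the centre of its underside, z along the bore
- roll_mid (a point): centre of the tape roll, 12.5 mm above its underside
- cutter: orange safety cutter with black details, a flat rounded bar 140 (its x) x 24 (y) x 16 mm (z), about 70 g, lying on the bench; origin at the centre of its underside
- cutter_mid (a point): centre of the cutter, 8 mm above its underside
- shelf: low white shelf, fixed: board 130 mm deep (its x 0 to 130) x 330 mm wide (y), underside 180 and top 196 mm above the bench, fixed bottles on its rear half up to 281 mm high; four thin legs at x = 25 and 115, y = +-160 mm; open front and back. Origin on the bench below the middle of the board's front edge, x pointing in under the board (about world +y; the open front faces the tote), z up
- bottle_red: white bottle with red screw cap, about 140 g, standing on the bench under the shelf's front edge (axis 3 mm before to 10 mm behind it; the board overhangs, so take it from the front with a tilted tool): body 44 mm in diameter up to 78 mm, neck 26 mm, cap 32 mm in diameter from 83 to 100 mm; origin at the centre of its underside, z up
- bottle_blue: bystander: the same bottle with a blue cap, standing beside the red-capped one below the shelf's front edge, about 120 mm away; either may be the nearer to the robot; origin at the centre of its underside
- flask: bystander: conical glass flask, 80 mm in diameter at the foot, 122 mm high, beyond the tote; origin at the centre of its underside
- beaker: bystander: green glass beaker, 66 mm in diameter, 80 mm high; origin at the centre of its underside
Things that resemble listed ones, but are neither listed nor needed, are in the scene too. Leave any pink look-alike of the roll alone.

How it is judged:
At the end, for the whole second after the job is handed in: Roll, cutter and red-capped bottle lie released and at rest on the tote's floor within its walls: roll flat (0.2 rad; centre under 26 mm above the tote's underside), cutter level (0.17 rad; centre under 26 mm), bottle upright (0.15 rad; its underside under 14 mm) (x of roll_mid in the frame of tote between -0.112 and 0.112 m and y of roll_mid in the frame of tote between -0.122 and 0.122 m and z of roll_mid in the frame of tote between 0 and 0.026 m and angle between the z axis of roll and the z axis of tote, either way round below 0.2 rad and x of cutter_mid in the frame of tote between -0.112 and 0.112 m and y of cutter_mid in the frame of tote between -0.122 and 0.122 m and z of cutter_mid in the frame of tote between 0 and 0.026 m and angle between cutter's own x axis and vertical between 1.4 and 1.74 rad and x of bottle_red in the frame of tote between -0.112 and 0.112 m and y of bottle_red in the frame of tote between -0.122 and 0.122 m and z of bottle_red in the frame of tote between 0 and 0.014 m and angle between bottle_red's own z axis and vertical below 0.15 rad and linear speed of each of roll, cutter, bottle_red below 0.02 m/s and angular speed of each of roll, cutter, bottle_red below 0.2 rad/s); the robot touches nothing.
It fails at once if the blue-capped bottle was pushed more than 30 mm or tipped over (distance of bottle_blue from where it was at the start of the episode above 0.03 m or angle between bottle_blue's own z axis and vertical above 0.35 rad).
It fails at once if the conical flask was pushed more than 30 mm or tipped over (distance of flask from where it was at the start of the episode above 0.03 m or angle between flask's own z axis and vertical above 0.35 rad).
It fails at once if the beaker was pushed more than 30 mm or tipped over (distance of beaker from where it was at the start of the episode above 0.03 m or angle between beaker's own z axis and vertical above 0.35 rad).
It fails at once if the tape roll, the cutter or the red-capped bottle was dropped or thrown (over 1 m/s, a fall of about 50 mm, while not held) ((linear speed of roll above 1 m/s and contact force between the fingers and roll below 0.1 N) or (linear speed of cutter above 1 m/s and contact force between the fingers and cutter below 0.1 N) or (linear speed of bottle_red above 1 m/s and contact force between the fingers and bottle_red below 0.1 N)).
It also fails if it takes over 64 s, if anything falls off the work surface, if the arm or the gripper's body presses on something with over 40 N, if the wrist force passes 120 N, or if a joint passes its speed limit or range.

## Robot

A 6-joint arm with a two-finger parallel gripper is mounted at the origin on the work surface. World frame = base frame: x ahead of the robot, y to its left, z up, the work surface at z = 0. Lengths are in m, angles in rad, forces in N, time in s.
With the tool pointing down it reaches from about 0.4 to 0.825 m from the base axis. Payload 7 kg.
Tool frame: the origin (TCP) lies midway between the tips of the shut fingers; the grasp point (between the pads) lies 19 mm behind it (grip_depth is the distance from the TCP to the grasp point, in m); z points along the fingers, y is the direction in which the jaws open and shut (so a half turn about z gives the same grasp; the last joint's range is limited). The gripper opens to 85 mm and grips with 20 to 120 N. Pads are 22 mm wide; open, the fingers measure 114 mm over their backs; the gripper's body (76 mm by 85 mm) begins 54 mm behind the grasp point. The pads swing forward as they close: fully open they stand 13 mm farther back than shut.
Start: joints at [1.396, 0.359, 0.012, 0, -1.224, -0.288], TCP at [0.301, 0.604, 0.231] pointing down, gripper open.
Joint ranges: [-3.07, 3.07], [-1.43, 2.12], [-1.02, 1.25], [-3.03, 1.67], [-3.05, -0], [-3.03, 3.03]. Speed limits (rad/s): [2.39, 2.39, 3.01, 3.14, 3.14, 3.14].

## Interface

Orientations are given as a unit quaternion [w, x, y, z].
In Python, from station import read_state, read_camera, camera_params, job_done, search_frame, place_of, grip_depth gives the robot as it stands.
- The arm moves only by the tool carry_out, never from a script. Its argument "steps" is one flat list of numbers, 4 for each row, row after row: the shift along the tool's x, y, z as a fraction of full scale, then the turn about the tool's z as a fraction of full scale. A call has exactly 10 rows; each row is the pose to reach, as a shift and turn from the pose commanded when the call began, along the tool's axes at that moment; what a row does not reach only later rows make up. Full scale, the value 1, is 750 mm for a shift and 90 degrees for a turn. A row lasts 1/8 s, in which the tool goes at most 62.5 mm and 10.7 degrees, less where a joint would pass 70% of its speed; a pose out of reach is approached as far as the arm can. A call with a number of a shift or a turn outside -1 to 1 is refused whole. A call with a gripper value outside its range is refused whole. "jaw" is the finger opening in mm, from 0 to 85.4, set as the call begins (left out, the last holds). The fingers move at their own pace and stop on an object; "force" is the grip in N (left out, the last holds). Time passes only in rows, so rows that repeat a pose let the fingers close, or fill a call up. It gives the time, the measured TCP pose, the force and the opening at its end, in the units of the state.
- read_state(): the state, without advancing time (a new reading comes with each control period).
- read_camera(name): name is "scene" or "top" or "wrist"; returns the picture (384x512x3 uint8, blue, green, red); there is no depth.
- camera_params(name): a dict with "vfov" (degrees; the focal length in pixels is half the picture's height over the tangent of half this angle, whatever the lens; pixels are square), "cx", "cy" (the principal point, pixels), "world_from_camera" (4x4, takes a point from camera to world coordinates); the wrist camera has in their place "mount" (4x4, takes a point from camera to tool coordinates, whose origin is the TCP and whose axes are the flange's). Camera axes: x right, y down, z forward; pixel columns grow to the right and rows downward; lengths in m; the calibration is good to about 2 mm. The wrist camera is an equidistant fisheye: a pixel r from the principal point sees the ray r / f radians off the axis. A picture is of the moment at which its call begins: read the wrist's pose just before it. camera_params takes no time and is no camera call.
- job_done(): hands the job in, once; it reports no verdict.
Trained networks look in the newest picture that a camera, given by its name, has taken for a name from the list of things; names that differ only in an ending like _2 or _b are one class to them, and where a whole thing is asked for, a point or a joint stands for the part that bears it (a point fixed in the world has none). Each returns a list of dicts, best first, with "p" (0 to 1); they miss things now and then, are a little off and sometimes report something else, mostly with a low value. They report only what shows in the picture. A call takes as long as a camera call. They do not tell look-alikes from the thing itself.
- search_frame(label, camera): "position" ([column, row] as shares, 0 to 1, of the picture: columns of its width, rows of its height, amid what is visible of it).
- place_of(label, camera): "position" ([column, row] as shares, 0 to 1, of the picture: columns of its width, rows of its height: a listed point, or the origin of a listed thing).
The state is a dict: "time_s": time; "q": joint angles; "qvel": joint speeds; "effort": joint torques, N m; "ee_pos": TCP position; "orientation": TCP orientation; "ft_force": force on the tool from outside, world axes, zero at the start; "ft_torque": the same for the moment, N m; "grip_width": finger opening in m.
Only numpy, scipy, OpenCV 4.12 (cv2) and the standard library are available. Lean on these libraries where they do the work, as an engineer would, in place of code of your own. Each camera call takes 0.05 s, during which the arm holds its last target. There are 200 camera calls.

## Working session

There is one attempt and no reset: what is moved stays moved. The work goes in short steps, Python scripts to look and compute and a tool call to move; the robot and the scene stay as the last step left them, time stands still between calls to the robot, and variables do not carry over. Pictures are saved under pics/ and viewed, about 8 in all and at most 12, crops included, and the job is handed in when it is done.

Besides the shell and the picture viewer there is one more tool, called after "Call:" as name(argument=value, ...) on one line, values as JSON. carry_out: Moves the arm, as the interface text tells. Shift numbers are shares of 750 mm and turn numbers shares of 90 degrees, none past 1 either way. Its arguments: {"type":"object","properties":{"steps":{"type":"array","items":{"type":"number"}},"jaw":{"type":"number"},"force":{"type":"number"}},"required":["steps"]}

```bash
ls; mkdir -p pics; cat > h.py <<'E'
import numpy as np, cv2
from station import *
from scipy.spatial.transform import Rotation as R
def rot(q): return R.from_quat(q,scalar_first=True).as_matrix()
def ray(cam,uv,st=None):
    p=camera_params(cam); f=192/np.tan(np.radians(p['vfov'])/2)
    d=np.array([(uv[0]-p['cx'])/f,(uv[1]-p['cy'])/f,1.])
    if cam=='wrist':
        r=np.hypot(d[0],d[1]); s=np.sinc(r/np.pi); d=np.array([d[0]*s,d[1]*s,np.cos(r)])
        T=np.eye(4); T[:3,:3]=rot(st['orientation']); T[:3,3]=st['ee_pos']; T=T@np.array(p['mount'])
    else: T=np.array(p['world_from_camera'])
    return T[:3,3],T[:3,:3]@d
def hit(cam,uv,z,st=None):
    o,d=ray(cam,uv,st); return o+d*(z-o[2])/d[2]
E
python3 - <<'E'
from h import *
ims=[]
s=read_state(); print(s['time_s'],s['ee_pos'],s['orientation'],s['grip_width'],grip_depth)
for c in ('scene','top','wrist'):
    im=read_camera(c); cv2.imwrite(f'pics/{c}0.png',im); ims.append(im)
    p=camera_params(c); print(c,p)
for c in ('top','scene'):
    for n,z in (('tote',0),('stand',0),('roll',.03),('cutter_mid',.008),('shelf',0),('bottle_red',0),('bottle_blue',0),('flask',0),('beaker',0)):
        for r in place_of(n,c)[:3]:
            uv=np.array(r['position'])*[512,384]
            print(c,n,round(r['p'],2),uv.round(),hit(c,uv,z).round(3)[:2])
cv2.imwrite('pics/a.png',cv2.resize(np.vstack(ims[:2]),None,fx=.78,fy=.78,interpolation=cv2.INTER_AREA))
E
```

```text
pics
0.0 [0.30116855 0.60354092 0.23036917] [ 8.36174896e-04  9.73332998e-01 -2.29395215e-01 -1.08203031e-04] 0.08561168658033162 0.0187
scene {'vfov': 51.24552100917631, 'cx': 262.64943923351666, 'cy': 191.32895779181592, 'world_from_camera': array([[ 0.84447231,  0.45258685, -0.2864117 ,  0.87123777],
       [ 0.53559762, -0.71227755,  0.45364732, -0.47170282],
       [ 0.00131019, -0.53649402, -0.8439031 ,  0.89078333],
       [ 0.        ,  0.        ,  0.        ,  1.        ]])}
top {'vfov': 56.61388535824009, 'cx': 261.733030667928, 'cy': 189.62070235949759, 'world_from_camera': array([[ 0.01745463, -0.98600285,  0.16581227,  0.46028212],
       [-0.99965445, -0.02046963, -0.01649167, -0.05021592],
       [ 0.01965495, -0.16546712, -0.98601943,  0.92619922],
       [ 0.        ,  0.        ,  0.        ,  1.        ]])}
wrist {'vfov': 65.70646984690485, 'cx': 259.9335841699255, 'cy': 190.9950432312867, 'mount': array([[-2.60602979e-05, -9.45529962e-01, -3.25535083e-01,
         8.48709912e-02],
       [ 9.99999999e-01, -3.73953502e-05,  2.85625930e-05,
        -2.47072461e-05]
[... 423 characters left out ...]
8 -0.339]
top bottle_red 0.72 [121. 249.] [0.454 0.291]
top bottle_blue 0.85 [120. 202.] [0.576 0.301]
top flask 0.74 [231. 129.] [0.78  0.022]
top beaker 0.87 [318. 140.] [ 0.754 -0.215]
scene stand 0.75 [183. 297.] [ 0.567 -0.328]
scene roll 0.71 [229. 329.] [ 0.701 -0.335]
scene roll 0.65 [182. 296.] [ 0.576 -0.332]
scene roll 0.62 [160. 351.] [ 0.609 -0.446]
scene cutter_mid 0.76 [138. 274.] [ 0.45  -0.344]
scene cutter_mid 0.75 [182. 293.] [ 0.564 -0.324]
scene bottle_red 0.68 [316. 121.] [0.571 0.301]
scene bottle_red 0.65 [282. 108.] [0.459 0.292]
scene bottle_blue 0.37 [182. 294.] [ 0.561 -0.324]
scene flask 0.93 [339. 224.] [0.783 0.027]
scene beaker 0.65 [277. 298.] [ 0.749 -0.215]
```

View pics/top0.png

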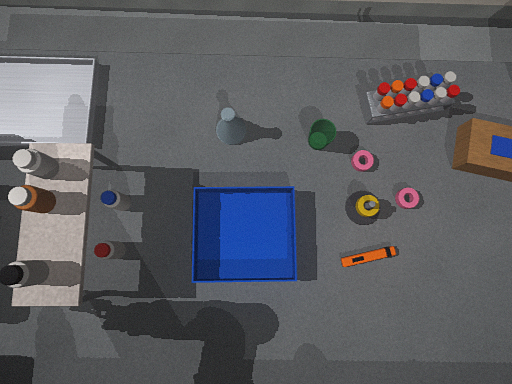

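View pics/scene0.png

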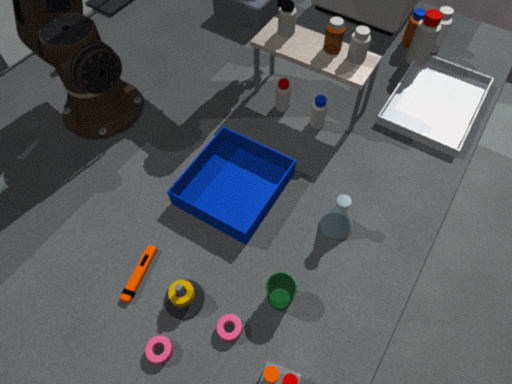

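```bash
python3 - <<'E'
from h import *
for n,uv,z in (('shelf far',(91,143),.196),('shelf near',(79,305),.196),
 ('t',(193,187),.06),('t',(295,186),.06),('t',(297,281),.06),('t',(193,282),.06),
 ('capred',(103,250),.1),('capblue',(109,198),.1),('posttop',(372,205),.083)):
    print(n,hit('top',uv,z).round(4)[:2])
im=cv2.imread('pics/top0.png'); hs=cv2.cvtColor(im,cv2.COLOR_BGR2HSV)
m=cv2.inRange(hs,(5,170,120),(20,255,255)); m[:,:330]=0; m[:230]=0
n,l,st,c=cv2.connectedComponentsWithStats(m); k=1+np.argmax(st[1:,4])
ys,xs=np.where(l==k)
w=np.array([hit('top',p,.016)[:2] for p in zip(xs,ys)]); 
r=cv2.minAreaRect((w*1000).astype(np.float32)); print('cutter',r,cv2.boxPoints(r))
m=cv2.inRange(hs,(22,150,100),(35,255,255)); ys,xs=np.where(m>0)
r=cv2.minAreaRect(np.array([hit('top',p,.055)[:2]*1000 for p in zip(xs,ys)],np.float32)); print('roll',r)
m=cv2.inRange(hs,(0,150,80),(6,255,255)); m[:,150:]=0; m[:200]=0; ys,xs=np.where(m>0)
r=cv2.minAreaRect(np.array([hit('top',p,.1)[:2]*1000 for p in zip(xs,ys)],np.float32)); print('redcap',r)
s=read_state(); print(rot(s['orientation']).round(3))
E
```

```text
shelf far [0.675  0.2984]
shelf near [0.3474 0.2902]
t [0.609  0.1043]
t [ 0.6167 -0.1468]
t [ 0.3884 -0.152 ]
t [0.3822 0.0932]
capred [0.453  0.2932]
capblue [0.5721 0.2902]
posttop [ 0.5702 -0.3292]
cutter ((445.8558044433594, -325.32232666015625), (23.106552124023438, 116.37078857421875), 13.83133602142334) [[ 420.72748 -271.5861 ]
 [ 448.5476  -384.58255]
 [ 470.98413 -379.05856]
 [ 443.164   -266.0621 ]]
roll ((572.4700927734375, -326.0008544921875), (53.15826416015625, 56.03863525390625), 44.4161376953125)
redcap ((452.9815979003906, 298.5946044921875), (26.809648513793945, 29.348966598510742), 1.0171949863433838)
[[ 0.895 -0.447  0.   ]
 [-0.447 -0.895  0.   ]
 [-0.    -0.    -1.   ]]
```

Call:
carry_out(steps=[0, 0, -0.07, 0, 0, 0, -0.14, 0, 0, 0, -0.2, 0, 0.05, 0.05, -0.2, 0, 0.1, 0.11, -0.2, 0, 0.16, 0.17, -0.2, 0, 0.22, 0.23, -0.2, 0, 0.275, 0.29, -0.2, 0, 0.33, 0.35, -0.2, 0, 0.383, 0.411, -0.2, 0], jaw=50, force=80)

```text
time_s: 2.3
ee_pos: [0.4208, 0.1979, 0.3817]
orientation: [-0.0, 0.973, -0.229, 0.0]
ft_force: [1.2, 0.1, -0.5]
grip_width: 0.05
```

```bash
cat >> h.py <<'E'
def go(*wps):
    s=read_state(); M=rot(s['orientation']); p=np.array(s['ee_pos']); yaw=np.degrees(np.arctan2(M[1,0],M[0,0]))
    print('t',round(s['time_s'],2),'p',p.round(4),'yaw',yaw.round(1),'tiltz',M[2,2].round(4),'q',np.round(s['q'],2),'w',round(s['grip_width'],4),'F',np.round(s['ft_force'],1))
    for w in wps:
        d=M.T@(np.array(w[:3])-p)/.75
        print(w,'->',d.round(4),round(((yaw-w[3]+180)%360-180)/90,4))
E
python3 -c "
from h import *
go((.45,-.15,.3,-76),(.4625,-.393,.15,-76.1),(.4625,-.393,.004,-76.1))"
```

```text
t 2.3 p [0.4208 0.1979 0.3817] yaw -26.5 tiltz -1.0 q [ 0.86 -0.06 -0.16  0.   -1.47  0.24] w 0.05 F [ 1.2  0.1 -0.5]
(0.45, -0.15, 0.3, -76) -> [0.2417 0.3979 0.1086] 0.5501
(0.4625, -0.393, 0.15, -76.1) -> [0.401  0.6807 0.3084] 0.5512
(0.4625, -0.393, 0.004, -76.1) -> [0.401  0.6809 0.5031] 0.5512
```

Call:
carry_out(steps=[0.04, 0.065, 0.02, 0.06, 0.08, 0.13, 0.045, 0.12, 0.12, 0.2, 0.07, 0.18, 0.16, 0.27, 0.095, 0.24, 0.2, 0.34, 0.12, 0.3, 0.24, 0.41, 0.145, 0.36, 0.28, 0.475, 0.17, 0.42, 0.32, 0.54, 0.19, 0.48, 0.36, 0.61, 0.21, 0.551, 0.395, 0.67, 0.23, 0.551])

```text
time_s: 3.55
ee_pos: [0.4613, -0.3844, 0.2083]
orientation: [0.0, 0.787, -0.617, 0.0]
ft_force: [0.9, 1.3, 0.5]
grip_width: 0.0499
```

```bash
python3 -c "
from h import *
go((.4625,-.393,.004,-76.1))
s=read_state(); im=read_camera('wrist'); cv2.imwrite('pics/w1.png',im)
for r in place_of('cutter_mid','wrist')[:2]:
    uv=np.array(r['position'])*[512,384]; print(r['p'],uv,hit('wrist',uv,.008,s))
hs=cv2.cvtColor(im,cv2.COLOR_BGR2HSV); m=cv2.inRange(hs,(5,170,80),(20,255,255)); n,l,st,c=cv2.connectedComponentsWithStats(m); k=1+np.argmax(st[1:,4])
ys,xs=np.where(l==k); w=np.array([hit('wrist',p,.016,s)[:2]*1000 for p in list(zip(xs,ys))[::5]],np.float32)
r=cv2.minAreaRect(w); print(r,cv2.boxPoints(r))"
```

```text
t 3.55 p [ 0.4613 -0.3844  0.2083] yaw -76.2 tiltz -1.0 q [-0.37  0.25 -0.19  0.   -1.13  0.61] w 0.0499 F [0.9 1.3 0.5]
(0.4625, -0.393, 0.004, -76.1) -> [0.0115 0.0013 0.2724] -0.0015
0.84 [261.888  198.6816] [ 0.44953718 -0.34306342  0.008     ]
0.27 [167.0144 181.7856] [ 0.56924157 -0.33643653  0.008     ]
((464.60919189453125, -402.0836486816406), (19.46165657043457, 13.999560356140137), 13.771344184875488) [[ 453.4918  -397.6015 ]
 [ 456.82437 -411.1986 ]
 [ 475.7266  -406.5658 ]
 [ 472.394   -392.9687 ]]
```

View pics/w1.png

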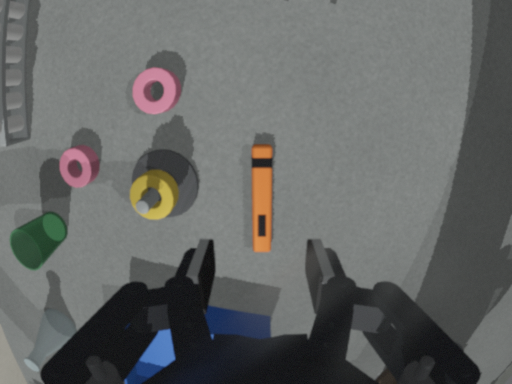

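Call:
carry_out(steps=[0.007, 0, 0.05, 0, 0.014, 0.001, 0.1, 0, 0.014, 0.001, 0.15, 0, 0.014, 0.001, 0.19, 0, 0.014, 0.001, 0.22, 0, 0.014, 0.001, 0.245, 0, 0.014, 0.001, 0.26, 0, 0.014, 0.001, 0.268, 0, 0.014, 0.001, 0.272, 0, 0.014, 0.001, 0.272, 0])

```text
time_s: 4.9
ee_pos: [0.4636, -0.3925, 0.0052]
orientation: [-0.0, 0.787, -0.616, 0.0]
ft_force: [-0.2, -0.9, 0.4]
grip_width: 0.0504
```

Call:
carry_out(steps=[0, 0, 0, 0, 0, 0, 0, 0, 0, 0, 0, 0, 0, 0, 0, 0, 0, 0, -0.01, 0, 0, 0, -0.04, 0, 0, 0, -0.08, 0, 0, 0, -0.12, 0, 0, 0, -0.16, 0, 0, 0, -0.2, 0], jaw=0, force=100)

```text
time_s: 6.15
ee_pos: [0.4632, -0.3923, 0.1563]
orientation: [-0.0, 0.787, -0.616, 0.0]
ft_force: [0.5, -0.6, -0.3]
grip_width: 0.0209
```

```bash
python3 -c "
from h import *
go((.45,-.05,.154,-76.1),(.39,.15,.1,-90),(.39,.20,.014,-90),(.39,.232,.014,-90))
im=read_camera('wrist'); cv2.imwrite('pics/w2.png',im)"
```

```text
t 6.15 p [ 0.4632 -0.3923  0.1563] yaw -76.1 tiltz -1.0 q [-0.38  0.31 -0.25 -0.   -1.02  0.62] w 0.0209 F [ 0.5 -0.6 -0.3]
(0.45, -0.05, 0.154, -76.1) -> [-0.4472 -0.0925  0.003 ] -0.0001
(0.39, 0.15, 0.1, -90) -> [-0.7253 -0.0788  0.075 ] 0.1543
(0.39, 0.2, 0.014, -90) -> [-0.79   -0.0948  0.1896] 0.1543
(0.39, 0.232, 0.014, -90) -> [-0.8315 -0.105   0.1896] 0.1543
```

View pics/w2.png

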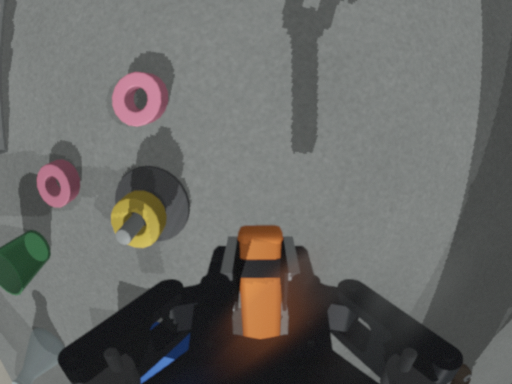

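Call:
carry_out(steps=[-0.075, -0.014, 0, 0, -0.152, -0.028, 0, 0, -0.23, -0.042, 0, 0, -0.307, -0.054, 0, 0.02, -0.384, -0.064, 0, 0.05, -0.462, -0.07, 0.015, 0.08, -0.54, -0.074, 0.03, 0.11, -0.62, -0.074, 0.045, 0.14, -0.7, -0.0724, 0.06, 0.154, -0.7, -0.0724, 0.075, 0.154])

```text
time_s: 7.45
ee_pos: [0.3895, 0.1342, 0.0989]
orientation: [-0.001, 0.71, -0.705, 0.0]
ft_force: [-0.3, 0.7, -0.6]
grip_width: 0.021
```

```bash
python3 -c "
from h import *
go((.39,.15,.03,-90),(.39,.232,.014,-90))
"
```

```text
t 7.45 p [0.3895 0.1342 0.0989] yaw -89.6 tiltz -1.0 q [ 0.82  0.06 -0.72  0.   -0.79 -0.81] w 0.021 F [-0.3  0.7 -0.6]
(0.39, 0.15, 0.03, -90) -> [-0.0209 -0.0006  0.092 ] 0.0044
(0.39, 0.232, 0.014, -90) -> [-0.1302 -0.0013  0.1135] 0.0044
```

Call:
carry_out(steps=[-0.005, 0, 0.04, 0, -0.012, 0, 0.075, 0, -0.02, 0, 0.095, 0, -0.04, 0, 0.105, 0, -0.06, 0, 0.113, 0, -0.08, 0, 0.113, 0, -0.1, 0, 0.113, 0, -0.115, 0, 0.113, 0, -0.13, 0, 0.113, 0, -0.13, 0, 0.113, 0])

```text
time_s: 8.7
ee_pos: [0.39, 0.2287, 0.0139]
orientation: [-0.0, 0.708, -0.707, -0.0]
ft_force: [-0.0, 0.1, -0.2]
grip_width: 0.021
```

```bash
python3 -c "
from h import *
go()
a=read_camera('scene'); b=read_camera('top'); cv2.imwrite('pics/s3.png',np.hstack([cv2.resize(a[50:220,170:400],None,fx=1.7,fy=1.7),cv2.resize(b[130:320,60:260],(390,289))]))
"
```

```text
t 8.7 p [0.39   0.2287 0.0139] yaw -89.9 tiltz -1.0 q [ 0.97  0.27 -0.73  0.   -0.57 -0.97] w 0.021 F [-0.   0.1 -0.2]
```

View pics/s3.png

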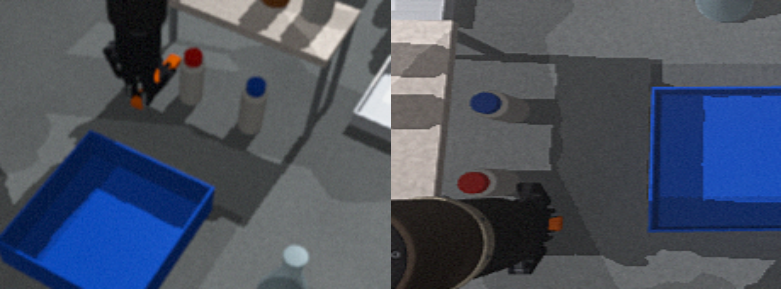

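Call:
carry_out(steps=[0, 0, 0, 0.1, 0, 0, 0, 0.2, 0, 0, 0, 0.25, 0, 0, 0, 0.3, 0, 0, 0, 0.35, 0, 0, 0, 0.4, 0, 0, 0, 0.45, 0, 0, 0, 0.5, 0, 0, 0, 0.55, 0, 0, 0, 0.6])

```text
time_s: 10.05
ee_pos: [0.3898, 0.2273, 0.0138]
orientation: [-0.0, -0.308, 0.951, -0.0]
ft_force: [-0.9, 1.0, -0.0]
grip_width: 0.021
```

```bash
cat >> h.py <<'E'
def red():
    out=[]
    for c in ('scene','top'):
        im=read_camera(c); cv2.imwrite(f'pics/{c}_last.png',im)
        hs=cv2.cvtColor(im,cv2.COLOR_BGR2HSV); m=cv2.inRange(hs,(0,150,60),(5,255,255))|cv2.inRange(hs,(174,150,60),(180,255,255))
        n,l,st,ce=cv2.connectedComponentsWithStats(m)
        for k in range(1,n):
            if st[k,4]>25:
                w=hit(c,ce[k],.092)
                if .3<w[0]<.62 and -.2<w[1]<.33: print(c,'red cap',w.round(3)[:2],st[k,4])
    for c in ('scene','top'):
        for n in ('bottle_red','bottle_blue'):
            for r in place_of(n,c)[:2]:
                if r['p']>.3: print(c,n,round(r['p'],2),hit(c,np.array(r['position'])*[512,384],0).round(3)[:2])
E
python3 -c "
from h import *
go(); red()"
```

```text
t 10.05 p [0.3898 0.2273 0.0138] yaw -144.1 tiltz -1.0 q [ 0.97  0.27 -0.74 -0.   -0.57 -1.91] w 0.021 F [-0.9  1.  -0. ]
scene red cap [0.495 0.262] 101
top red cap [0.494 0.264] 165
scene bottle_red 0.74 [ 0.751 -0.216]
scene bottle_red 0.72 [0.494 0.264]
scene bottle_blue 0.73 [0.578 0.29 ]
top bottle_red 0.81 [0.496 0.26 ]
top bottle_blue 0.63 [0.585 0.304]
```

Call:
carry_out(steps=[0, -0.004, 0, 0.011, 0, -0.008, 0, 0.022, 0.001, -0.012, 0, 0.033, 0.001, -0.016, 0, 0.044, 0.001, -0.02, 0, 0.055, 0.002, -0.024, 0, 0.066, 0.002, -0.028, 0, 0.078, 0.002, -0.031, 0, 0.09, 0.002, -0.031, 0, 0.09, 0.002, -0.031, 0, 0.09])

```text
time_s: 11.6
ee_pos: [0.4023, 0.208, 0.0138]
orientation: [-0.0, -0.241, 0.97, -0.0]
ft_force: [-0.3, 1.0, -1.3]
grip_width: 0.0208
```

```bash
python3 -c "
from h import *
go(); red()"
```

```text
t 11.6 p [0.4023 0.208  0.0138] yaw -152.1 tiltz -1.0 q [ 0.91  0.27 -0.73  0.   -0.57 -2.  ] w 0.0208 F [-0.3  1.  -1.3]
scene red cap [0.514 0.229] 104
top red cap [0.514 0.231] 163
scene bottle_blue 0.58 [0.574 0.308]
top bottle_red 0.86 [0.512 0.22 ]
top bottle_blue 0.77 [0.579 0.303]
```

Call:
carry_out(steps=[0, -0.005, 0, 0, 0, -0.01, 0, 0, 0, -0.016, 0, 0, 0, -0.022, 0, 0, 0, -0.03, 0, 0, 0, -0.02, 0, 0, 0, -0.014, -0.01, 0, 0, -0.014, -0.08, 0, 0, -0.014, -0.15, 0, 0, -0.014, -0.2, 0])

```text
time_s: 13.15
ee_pos: [0.4074, 0.1995, 0.1668]
orientation: [0.001, -0.242, 0.97, 0.001]
ft_force: [-0.1, 1.7, -0.9]
grip_width: 0.0212
```

```bash
python3 -c "
from h import *
go((.42,-.08,.16,-88.5),(.42,-.08,.012,-88.5)); red()"
```

```text
t 13.15 p [0.4074 0.1995 0.1668] yaw -152.0 tiltz -1.0 q [ 0.89  0.04 -0.55  0.   -0.97 -1.97] w 0.0212 F [-0.1  1.7 -0.9]
(0.42, -0.08, 0.16, -88.5) -> [ 0.16   -0.337   0.0084] -0.7058
(0.42, -0.08, 0.012, -88.5) -> [ 0.1605 -0.3372  0.2057] -0.7058
scene red cap [0.525 0.209] 109
top red cap [0.525 0.211] 158
scene bottle_red 0.89 [0.519 0.211]
scene bottle_blue 0.82 [0.576 0.297]
top bottle_red 0.95 [0.53  0.211]
top bottle_blue 0.9 [0.584 0.297]
```

Call:
carry_out(steps=[0.025, -0.057, 0, -0.11, 0.05, -0.114, 0, -0.22, 0.075, -0.171, 0, -0.33, 0.1, -0.23, 0, -0.44, 0.125, -0.29, 0, -0.55, 0.148, -0.343, 0, -0.65, 0.148, -0.343, 0.04, -0.706, 0.148, -0.343, 0.09, -0.706, 0.148, -0.343, 0.13, -0.706, 0.148, -0.343, 0.15, -0.706])

```text
time_s: 14.7
ee_pos: [0.4276, -0.081, 0.0486]
orientation: [0.002, 0.716, -0.698, -0.001]
ft_force: [0.4, -0.5, 0.3]
grip_width: 0.0213
```

```bash
python3 -c "
from h import *
go((.43,-.08,.0105,-88.5))"
```

```text
t 14.7 p [ 0.4276 -0.081   0.0486] yaw -88.6 tiltz -1.0 q [ 0.27  0.19 -0.73 -0.   -0.66 -0.24] w 0.0213 F [ 0.4 -0.5  0.3]
(0.43, -0.08, 0.0105, -88.5) -> [-0.0013 -0.0034  0.0507] -0.0006
```

Call:
carry_out(steps=[0, -0.003, 0.01, 0, 0, -0.003, 0.02, 0, 0, -0.003, 0.029, 0, 0, -0.003, 0.036, 0, 0, -0.003, 0.042, 0, 0, -0.003, 0.046, 0, 0, -0.003, 0.049, 0, 0, -0.003, 0.051, 0, 0, -0.003, 0.051, 0, 0, -0.003, 0.051, 0])

```text
time_s: 15.95
ee_pos: [0.4321, -0.0803, 0.0131]
orientation: [-0.0, 0.716, -0.698, 0.0]
ft_force: [0.6, 0.0, -0.2]
grip_width: 0.0211
```

Call:
carry_out(steps=[0, 0, 0.001, 0, 0, 0, 0.002, 0, 0, 0, 0.003, 0, 0, 0, 0.004, 0, 0, 0, 0.0045, 0, 0, 0, 0.0045, 0, 0, 0, 0.0045, 0, 0, 0, 0.0045, 0, 0, 0, 0.0045, 0, 0, 0, 0.0045, 0])

```text
time_s: 17.2
ee_pos: [0.4336, -0.0801, 0.0102]
orientation: [-0.001, 0.716, -0.698, 0.001]
ft_force: [5.9, -0.5, 4.0]
grip_width: 0.0209
```

Call:
carry_out(steps=[0, 0, 0, 0, 0, 0, 0, 0, 0, 0, 0, 0, 0, 0, -0.005, 0, 0, 0, -0.02, 0, 0, 0, -0.05, 0, 0, 0, -0.1, 0, 0, 0, -0.16, 0, 0, 0, -0.22, 0, 0, 0, -0.28, 0], jaw=36)

```text
time_s: 18.45
ee_pos: [0.43, -0.0807, 0.2208]
orientation: [0.001, 0.716, -0.698, -0.001]
ft_force: [1.1, 0.3, -0.6]
grip_width: 0.036
```

```bash
python3 -c "
from h import *
go((.57,-.3285,.16,-88.5),(.525,.19,.2,-180),(.525,.21,.2,-90))
im=read_camera('top'); cv2.imwrite('pics/t4.png',cv2.resize(im[140:300,170:420],None,fx=2,fy=2))
hs=cv2.cvtColor(im,cv2.COLOR_BGR2HSV)
m=cv2.inRange(hs,(22,150,100),(35,255,255)); ys,xs=np.where(m>0)
print(cv2.minAreaRect(np.array([hit('top',p,.055)[:2]*1000 for p in zip(xs,ys)],np.float32)))"
```

```text
t 18.45 p [ 0.43   -0.0807  0.2208] yaw -88.6 tiltz -1.0 q [ 0.27 -0.04 -0.49 -0.   -1.11 -0.24] w 0.036 F [ 1.1  0.3 -0.6]
(0.57, -0.3285, 0.16, -88.5) -> [ 0.3351 -0.1784  0.0806] -0.0006
(0.525, 0.19, 0.2, -180) -> [-0.3576 -0.1358  0.0275] 1.0161
(0.525, 0.21, 0.2, -90) -> [-0.3842 -0.1364  0.0275] 0.0161
((572.465087890625, -325.0384216308594), (52.30223083496094, 57.96099853515625), 1.1718909740447998)
```

View pics/t4.png

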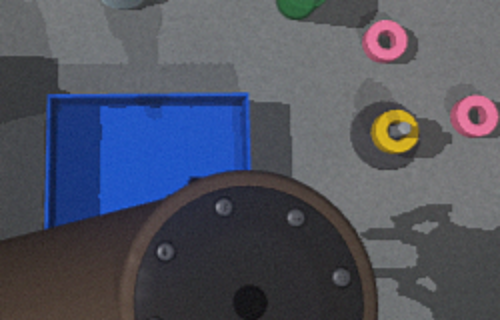

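Call:
carry_out(steps=[0.065, -0.036, 0, 0, 0.13, -0.072, 0, 0, 0.2, -0.108, 0.02, 0, 0.265, -0.145, 0.04, 0, 0.332, -0.181, 0.06, 0, 0.332, -0.181, 0.08, 0, 0.332, -0.181, 0.08, 0, 0.332, -0.181, 0.08, 0, 0.332, -0.181, 0.08, 0, 0.332, -0.181, 0.08, 0], jaw=85)

```text
time_s: 19.75
ee_pos: [0.5743, -0.3252, 0.1609]
orientation: [-0.0, 0.716, -0.698, 0.001]
ft_force: [-0.9, 0.5, 0.1]
grip_width: 0.0847
```

```bash
python3 -c "
from h import *
s=read_state(); im=read_camera('wrist')
hs=cv2.cvtColor(im,cv2.COLOR_BGR2HSV); m=cv2.inRange(hs,(20,150,80),(36,255,255)); ys,xs=np.where(m>0)
print(len(xs),cv2.minAreaRect(np.array([hit('wrist',p,.055,s)[:2]*1000 for p in list(zip(xs,ys))[::5]],np.float32)))
for n,z in (('roll',.03),('roll_mid',.0425)):
  for r in place_of(n,'wrist')[:3]: uv=np.array(r['position'])*[512,384]; print(n,r['p'],hit('wrist',uv,z,s))
im=read_camera('top'); cv2.imwrite('pics/t5.png',cv2.resize(im[130:300,60:420],None,fx=2,fy=2))
go((.572,-.327,.032,-88.5))"
```

```text
627 ((574.531982421875, -342.52117919921875), (41.07451248168945, 37.61031723022461), 6.215773105621338)
roll 0.96 [ 0.68498986 -0.33894517  0.03      ]
roll 0.95 [ 0.5748643  -0.33090099  0.03      ]
roll 0.86 [ 0.59846515 -0.43788979  0.03      ]
roll_mid 0.93 [ 0.59683503 -0.43693097  0.0425    ]
roll_mid 0.69 [ 0.57546976 -0.32890946  0.0425    ]
roll_mid 0.64 [ 0.6838129  -0.34021176  0.0425    ]
t 19.95 p [ 0.5742 -0.3256  0.1601] yaw -88.5 tiltz -1.0 q [-0.22  0.38 -0.12 -0.   -1.07  0.25] w 0.0855 F [-0.1 -0.3  0.2]
(0.572, -0.327, 0.032, -88.5) -> [0.0018 0.003  0.1707] -0.0001
```

View pics/t5.png

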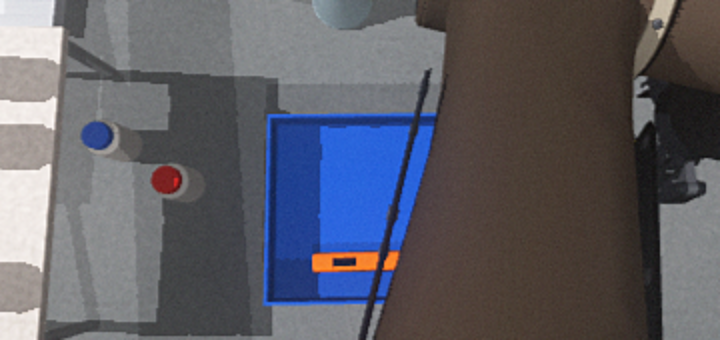

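Call:
carry_out(steps=[0.004, 0, 0.03, 0, 0.004, 0, 0.06, 0, 0.004, 0, 0.09, 0, 0.004, 0, 0.115, 0, 0.004, 0, 0.135, 0, 0.004, 0, 0.15, 0, 0.004, 0, 0.16, 0, 0.004, 0, 0.168, 0, 0.004, 0, 0.171, 0, 0.004, 0, 0.171, 0])

```text
time_s: 21.2
ee_pos: [0.5743, -0.3289, 0.0316]
orientation: [-0.0, 0.716, -0.698, 0.0]
ft_force: [0.0, -1.4, -0.2]
grip_width: 0.0848
```

Call:
carry_out(steps=[0, 0, 0, 0, 0, 0, 0, 0, 0, 0, 0, 0, 0, 0, 0, 0, 0, 0, 0, 0, 0, 0, 0, 0, 0, 0, 0, 0, 0, 0, -0.01, 0, 0, 0, -0.04, 0, 0, 0, -0.08, 0], jaw=0, force=40)

```text
time_s: 22.45
ee_pos: [0.5732, -0.3285, 0.0911]
orientation: [0.001, 0.716, -0.698, -0.001]
ft_force: [0.3, -0.7, 0.4]
grip_width: 0.0517
```

```bash
python3 -c "
from h import *
go((.572,-.33,.15,-88.5),(.55,-.085,.15,-88.5),(.55,-.085,.0095,-88.5))"
```

```text
t 22.45 p [ 0.5732 -0.3285  0.0911] yaw -88.5 tiltz -1.0 q [-0.23  0.45 -0.19 -0.   -0.93  0.25] w 0.0517 F [ 0.3 -0.7  0.4]
(0.572, -0.33, 0.15, -88.5) -> [ 0.0019  0.0019 -0.0785] -0.0005
(0.55, -0.085, 0.15, -88.5) -> [-0.3254  0.0229 -0.0782] -0.0005
(0.55, -0.085, 0.0095, -88.5) -> [-0.3253  0.0224  0.1092] -0.0005
```

Call:
carry_out(steps=[0, 0, -0.04, 0, 0, 0, -0.08, 0, -0.06, 0.006, -0.08, 0, -0.13, 0.014, -0.08, 0, -0.2, 0.02, -0.08, 0, -0.265, 0.028, -0.075, 0, -0.325, 0.0355, -0.06, 0, -0.325, 0.0355, 0, 0, -0.325, 0.0355, 0.05, 0, -0.325, 0.0355, 0.08, 0])

```text
time_s: 23.7
ee_pos: [0.5401, -0.0857, 0.0297]
orientation: [0.001, 0.716, -0.698, -0.001]
ft_force: [0.7, -0.4, -1.5]
grip_width: 0.0517
```

Call:
carry_out(steps=[0, 0, 0.008, 0, 0, 0, 0.014, 0, 0, 0, 0.019, 0, 0, 0, 0.023, 0, 0, 0, 0.026, 0, 0, 0, 0.028, 0, 0, 0, 0.029, 0, 0, 0, 0.03, 0, 0, 0, 0.03, 0, 0, 0, 0.03, 0])

```text
time_s: 24.95
ee_pos: [0.5413, -0.0858, 0.0089]
orientation: [-0.0, 0.716, -0.698, 0.0]
ft_force: [0.3, 0.0, -0.3]
grip_width: 0.052
```

```bash
python3 -c "
from h import *
go((.54,-.085,.0058,-88.5))"
```

```text
t 24.95 p [ 0.5413 -0.0858  0.0089] yaw -88.5 tiltz -1.0 q [ 0.2   0.4  -0.53  0.   -0.64 -0.17] w 0.052 F [ 0.3  0.  -0.3]
(0.54, -0.085, 0.0058, -88.5) -> [-0.0011  0.0017  0.0042] -0.0003
```

Call:
carry_out(steps=[0, 0, 0.001, 0, 0, 0, 0.002, 0, 0, 0, 0.003, 0, 0, 0, 0.0035, 0, 0, 0, 0.004, 0, 0, 0, 0.004, 0, 0, 0, 0.004, 0, 0, 0, 0.004, 0, 0, 0, 0.004, 0, 0, 0, 0.004, 0])

```text
time_s: 26.2
ee_pos: [0.5413, -0.0858, 0.006]
orientation: [-0.0, 0.716, -0.698, 0.0]
ft_force: [-0.8, 0.3, 1.5]
grip_width: 0.0519
```

Call:
carry_out(steps=[0, 0, 0, 0, 0, 0, 0, 0, 0, 0, 0, 0, 0, 0, -0.01, 0, 0, 0, -0.03, 0, 0, 0, -0.07, 0, 0, 0, -0.13, 0, 0, 0, -0.19, 0, 0, 0, -0.25, 0, 0, 0, -0.27, 0], jaw=64)

```text
time_s: 27.45
ee_pos: [0.5426, -0.0858, 0.213]
orientation: [-0.002, 0.716, -0.698, 0.002]
ft_force: [0.5, 0.1, -1.0]
grip_width: 0.0643
```

```bash
python3 -c "
from h import *
go((.525,.2,.2,-90),(.525,.2,.2,-180)); red()
s=read_state(); im=read_camera('wrist'); cv2.imwrite('pics/w6.png',im)"
```

```text
t 27.45 p [ 0.5426 -0.0858  0.213 ] yaw -88.5 tiltz -1.0 q [ 0.2   0.16 -0.3   0.   -1.1  -0.17] w 0.0643 F [ 0.5  0.1 -1. ]
(0.525, 0.2, 0.2, -90) -> [-0.3816  0.0136  0.0174] 0.0166
(0.525, 0.2, 0.2, -180) -> [-0.3816  0.0136  0.0174] 1.0166
scene red cap [0.525 0.209] 108
scene bottle_red 0.83 [0.516 0.204]
scene bottle_blue 0.66 [0.567 0.295]
```

View pics/w6.png

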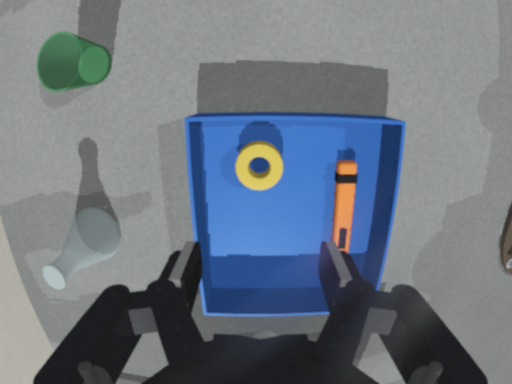

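Call:
carry_out(steps=[-0.07, 0.002, 0, 0, -0.145, 0.005, 0, 0, -0.22, 0.008, 0, 0, -0.3, 0.01, 0, 0, -0.36, 0.013, 0, 0, -0.395, 0.013, 0.02, 0, -0.395, 0.013, 0.05, 0, -0.395, 0.013, 0.08, 0, -0.395, 0.013, 0.09, 0, -0.395, 0.013, 0.09, 0], jaw=76)

```text
time_s: 29.05
ee_pos: [0.5237, 0.2098, 0.1403]
orientation: [0.001, 0.716, -0.698, 0.0]
ft_force: [-0.3, 0.2, 0.4]
grip_width: 0.0757
```

```bash
python3 -c "
from h import *
go((.525,.21,.04,-88.5))
s=read_state(); im=read_camera('wrist')
hs=cv2.cvtColor(im,cv2.COLOR_BGR2HSV); m=cv2.inRange(hs,(0,150,60),(5,255,255))|cv2.inRange(hs,(174,150,60),(180,255,255)); 
n,l,st,ce=cv2.connectedComponentsWithStats(m)
for k in range(1,n):
  if st[k,4]>40: print(ce[k],st[k,4],hit('wrist',ce[k],.1,s))
for r in place_of('bottle_red','wrist')[:3]: uv=np.array(r['position'])*[512,384]; print(r['p'],uv,hit('wrist',uv,0,s))"
```

```text
t 29.05 p [0.5237 0.2098 0.1403] yaw -88.5 tiltz -1.0 q [ 0.73  0.26 -0.36  0.   -0.96 -0.7 ] w 0.0757 F [-0.3  0.2  0.4]
(0.525, 0.21, 0.04, -88.5) -> [-0.0005 -0.0019  0.1337] -0.0003
[259.04993983 215.71419976] 1662 [0.52516573 0.20519228 0.1       ]
0.92 [259.3792 179.0976] [0.52490529 0.20966174 0.        ]
```

Centred. Lower, then grip.

Call:
carry_out(steps=[0, -0.002, 0.02, 0, 0, -0.002, 0.045, 0, 0, -0.002, 0.07, 0, 0, -0.002, 0.09, 0, 0, -0.002, 0.105, 0, 0, -0.002, 0.118, 0, 0, -0.002, 0.127, 0, 0, -0.002, 0.132, 0, 0, -0.002, 0.133, 0, 0, -0.002, 0.133, 0])

```text
time_s: 30.4
ee_pos: [0.5256, 0.2103, 0.0414]
orientation: [-0.0, 0.716, -0.698, 0.0]
ft_force: [-0.1, 0.2, -0.2]
grip_width: 0.0763
```

Call:
carry_out(steps=[0, 0, 0, 0, 0, 0, 0, 0, 0, 0, 0, 0, 0, 0, 0, 0, 0, 0, 0, 0, 0, 0, 0, 0, 0, 0, -0.01, 0, 0, 0, -0.04, 0, 0, 0, -0.09, 0, 0, 0, -0.14, 0], jaw=0, force=50)

```text
time_s: 31.65
ee_pos: [0.5251, 0.2099, 0.1472]
orientation: [0.0, 0.716, -0.698, -0.0]
ft_force: [0.4, -0.1, -1.2]
grip_width: 0.0427
```

```bash
python3 -c "
from h import *
go((.54,.03,.15,-88.5),(.54,.03,.045,-88.5))"
```

```text
t 31.65 p [0.5251 0.2099 0.1472] yaw -88.5 tiltz -1.0 q [ 0.73  0.25 -0.35 -0.   -0.97 -0.7 ] w 0.0427 F [ 0.4 -0.1 -1.2]
(0.54, 0.03, 0.15, -88.5) -> [ 0.2403 -0.0137 -0.0037] -0.0003
(0.54, 0.03, 0.045, -88.5) -> [ 0.2402 -0.0138  0.1363] -0.0003
```

Call:
carry_out(steps=[0.05, -0.003, 0, 0, 0.1, -0.006, 0, 0, 0.15, -0.009, 0, 0, 0.2, -0.012, 0, 0, 0.24, -0.014, 0, 0, 0.24, -0.014, 0.02, 0, 0.24, -0.014, 0.05, 0, 0.24, -0.014, 0.08, 0, 0.24, -0.014, 0.1, 0, 0.24, -0.014, 0.11, 0])

```text
time_s: 32.9
ee_pos: [0.5402, 0.0306, 0.0627]
orientation: [0.001, 0.716, -0.698, -0.0]
ft_force: [-0.6, 0.1, -1.0]
grip_width: 0.0428
```

Call:
carry_out(steps=[0, 0, 0.004, 0, 0, 0, 0.008, 0, 0, 0, 0.012, 0, 0, 0, 0.016, 0, 0, 0, 0.019, 0, 0, 0, 0.021, 0, 0, 0, 0.023, 0, 0, 0, 0.024, 0, 0, 0, 0.024, 0, 0, 0, 0.024, 0])

```text
time_s: 34.15
ee_pos: [0.5405, 0.0305, 0.0457]
orientation: [-0.0, 0.716, -0.698, 0.0]
ft_force: [-0.1, -0.2, -1.6]
grip_width: 0.0429
```

Call:
carry_out(steps=[0, 0, 0.0005, 0, 0, 0, 0.001, 0, 0, 0, 0.0015, 0, 0, 0, 0.002, 0, 0, 0, 0.0022, 0, 0, 0, 0.0022, 0, 0, 0, 0.0022, 0, 0, 0, 0.0022, 0, 0, 0, 0.0022, 0, 0, 0, 0.0022, 0])

```text
time_s: 35.4
ee_pos: [0.5406, 0.0304, 0.0455]
orientation: [-0.0, 0.716, -0.698, 0.0]
ft_force: [-6.7, 0.7, 15.9]
grip_width: 0.0429
```

In firm contact (16 N); ease up a hair, then release.

Call:
carry_out(steps=[0, 0, -0.0005, 0, 0, 0, -0.001, 0, 0, 0, -0.0013, 0, 0, 0, -0.0013, 0, 0, 0, -0.0013, 0, 0, 0, -0.0013, 0, 0, 0, -0.0013, 0, 0, 0, -0.0013, 0, 0, 0, -0.0013, 0, 0, 0, -0.0013, 0])

```text
time_s: 36.65
ee_pos: [0.5406, 0.0304, 0.0456]
orientation: [-0.0, 0.716, -0.698, 0.0]
ft_force: [-3.2, 0.6, 7.5]
grip_width: 0.0428
```

Call:
carry_out(steps=[0, 0, 0, 0, 0, 0, 0, 0, 0, 0, 0, 0, 0, 0, 0, 0, 0, 0, -0.01, 0, 0, 0, -0.04, 0, 0, 0, -0.09, 0, 0, 0, -0.15, 0, 0, 0, -0.22, 0, 0, 0, -0.26, 0], jaw=72)

```text
time_s: 37.9
ee_pos: [0.5413, 0.0305, 0.2437]
orientation: [-0.002, 0.716, -0.698, 0.001]
ft_force: [0.5, 0.1, -0.6]
grip_width: 0.0718
```

```bash
python3 -c "
from h import *
go((.54,-.12,.25,-88.5)); red()
im=read_camera('wrist'); cv2.imwrite('pics/w7.png',im)"
```

```text
t 37.9 p [0.5413 0.0305 0.2437] yaw -88.5 tiltz -1.0 q [ 0.42  0.13 -0.27  0.   -1.17 -0.39] w 0.0718 F [ 0.5  0.1 -0.6]
(0.54, -0.12, 0.25, -88.5) -> [ 0.2006  0.0068 -0.0086] -0.0001
scene red cap [0.538 0.033] 130
top red cap [0.538 0.026] 86
scene bottle_red 0.9 [0.542 0.029]
scene bottle_blue 0.98 [0.57  0.299]
top bottle_red 0.74 [0.546 0.02 ]
```

View pics/w7.png

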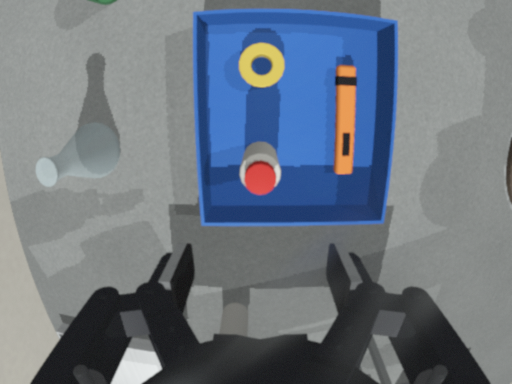

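View pics/scene_last.png

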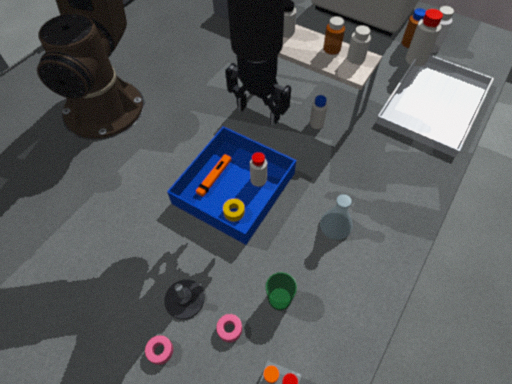

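The wrist picture shows the roll flat (262, 65), the cutter level (345, 120) and the bottle upright with its red cap at (260, 178), all in the tote. The scene picture agrees, and the bystanders stand where they were.

```bash
python3 -c "
from station import *
print(job_done())"
```

```text
the job is handed in; nothing more can be done
None
```

The roll, cutter and red-capped bottle are all released on the tote's floor, and I handed the job in at about 38 s of the 64 s allowed. `job_done` gives no verdict, so success is not confirmed.

**How the bottle came out:** the moves cannot tilt the tool, so I gripped the cutter by one end and swept the bottle out from under the shelf edge with it. I then laid the cutter in the tote, lifted the roll off its post and set it flat. Last, I gripped the bottle from above and stood it in the tote.

**Last checks:**
- **Packed things:** the wrist and scene pictures show the roll flat, the cutter level and the bottle upright, all inside the walls. The arm was clear above the tote.
- **Bottle position:** cap and foot were found at about (0.54, 0.03) by three of four estimates. The network's foot estimate in the top view was about 12 mm off, with the arm partly hiding the bottle.
- **Bystanders:** the blue-capped bottle was last found within a few millimetres of where it started. I judged the flask and beaker unmoved by eye only, not measured.
- **Forces:** the largest wrist force I read was about 17 N, when the bottle touched down. I eased that off to about 8 N before letting go.

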